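# Press home a parts-box lid and snap its four clips corner to opposite corner

### The arm

A 7-joint arm with a two-finger parallel gripper is mounted at the origin on the work surface. World frame = base frame: x ahead of the robot, y to its left, z up, the work surface at z = 0. Lengths are in m, angles in degrees, forces in N, time in s.
With the tool pointing down it reaches from about 0.4 to 0.9 m from the base axis. Payload 5.6 kg.
Tool frame: the origin (TCP) lies midway between the tips of the shut fingers; the grasp point (between the pads) lies 19 mm behind it (robot.hold_point_z is the distance from the TCP to the grasp point, in m); y points along the fingers, x is the direction in which the jaws open and shut, and the axes are right-handed (so a half turn about y gives the same grasp; the last joint's range is limited). The gripper opens to 92 mm and grips with 3 to 60 N. Pads are 20 mm wide; open, the fingers measure 128 mm over their backs; the gripper's body (75 mm by 189 mm) begins 69 mm behind the grasp point.
Start: joints at [65.776, 26.786, -0.665, 91.828, 0.344, 61.387, -3.226], TCP at [0.241, -0.604, 0.215] pointing down, gripper open.
Joint ranges: [-144.91, 144.91], [-17.63, 115.5], [-89.93, 88.59], [15.96, 139.68], [-74.01, 254.01], [8.47, 105.57], [-167.45, 167.45]. Speed limits (degrees/s): [147.25, 147.25, 180, 180, 180, 180, 180].

### API

Orientations are given as a 3x3 rotation matrix whose columns are the frame's x, y, z axes.
In Python, from cell import robot, imaging gives the robot as it stands.
- The arm moves only by the tool jog_arm, never from a script. Its argument "increments" is a list of rows, each a list of 2 entries, a list of its own where there are three numbers: the shift along the tool's x, y, z in mm, then the turn about the tool's y in units of 8 degrees (1.0 is 8 degrees). In form: [[[x, y, z], spin], ...]. A call has 1 to 5 rows; each row shifts and turns the commanded pose from where the row before left it, along the tool's axes as they then stand; what a row does not reach is not made up. A row lasts 1/10 s, in which the tool goes at most 50 mm and 8.59 degrees, less where a joint would pass 70% of its speed; a pose out of reach is approached as far as the arm can. A call is refused whole if a number of a shift passes 50 or a number of a turn 1, either way. A call with a gripper value outside its range is refused whole. "claw" is the gripper's target within -1 to 1 (fully open at 1, half-way at 0, shut at -1), set as the call begins (left out, the last holds). The fingers move at their own pace and stop on an object; "newtons" is the grip in N (left out, the last holds). Time passes only in rows, so rows that do not move let the fingers close. It gives the time, the measured TCP pose, the force and the opening at its end, in the units of the state.
- robot.get_state(): the state, without advancing time (a new reading comes with each control period).
- imaging.read_camera(name): name is "scene" or "top" or "wrist"; returns (picture, depth): 480x640x3 uint8, blue, green, red; 480x640 float32, m along the optical axis (not along the pixel's ray), 0 where there is no reading.
- imaging.camera_model(name): a dict with "vfov" (degrees; the focal length in pixels is half the picture's height over the tangent of half this angle, whatever the lens; pixels are square), "cx", "cy" (the principal point, pixels), "eye" and "rotation" of the camera in the world. Camera axes: x right, y down, z forward; pixel columns grow to the right and rows downward; lengths in m; the calibration is good to about 2 mm. A picture is of the moment at which its call begins: read the wrist's pose just before it. camera_model takes no time and is no camera call; for the wrist camera it gives the pose at the moment of the call.
- robot.close_job(): hands the job in, once; it reports no verdict.
The state is a dict: "t": time; "joint_pos": joint angles; "joint_vel": joint speeds; "joint_torque": joint torques, N m; "tool_pos": TCP position; "ee_rot": TCP orientation; "contact_force": force on the tool from outside, world axes, zero at the start; "wrist_torque": the same for the moment, N m; "width": finger opening in m.
Only numpy, scipy, OpenCV 4.12 (cv2) and the standard library are available. Lean on these libraries where they do the work, as an engineer would, in place of code of your own. Each camera call takes 0.05 s, during which the arm holds its last target.

### The job

Close up the full parts box. Its lid is on but still stands a few millimetres proud: press it down home, then snap its four clips fully down over the rim in opposite-corner order so that the gasket beds evenly - any clip first, then the one diagonally opposite, then the other two. Press by feel, never with more than 25 N, don't shove the box along the bench or disturb the loose parts around it, and leave everything clear.

Things in the scene. Friction and masses are not known exactly. Their poses are not given: they have to be found in the camera images.
- box: grey parts box full of steel (about 6 kg), loose on the bench. Origin: centre of its underside; x along the long sides, z up. Tub 200 x 140 mm; the collar round its top carries the rims and lid and is locked at a height of its own: the top of the lid, once home, is 97 to 123 mm above the bench. Flat clear lid, 208 x 139 mm, no handle; two 3 mm ribs cross it 30 mm either side of its middle.
- lid_seat (a joint): how far (m) the lid stands proud of home, 0 = home; starts some 3 to 6 mm proud, level, central on the box: its spigot is a tight fit. Pressed down near its middle it slides with 8 to 12 N and stays where it is left; at home it lands on a firm gasket, which gives only 1 mm more in 35 N. On a proud lid the clips spring open again.
- clip_a (a joint): angle (rad) of the black clip hinged on the lid at the box's +x +y corner, opposite clip_c; 0 = shut. Hinge axis along the box's x, its middle at box x = +60, y = +60 mm, 3 mm above the lid's top. All four are alike: 40 mm wide, 47 mm long; shut, the tongue slopes 0.37 rad down outwards over the rim; + lifts it. Across it a thumb rib, 6 mm wide: its crest lies 44 mm out along the tongue and 14 mm above it.
- clip_b (a joint): angle (rad) of the black clip hinged on the lid at the box's -x +y corner, opposite clip_d; 0 = shut. Hinge axis along the box's x, its middle at box x = -60, y = +60 mm, 3 mm above the lid's top. All four swing with 1 to 3 N and stay put. From about 0.3 rad the nose rides on the rim's bead: pressing down on the rib takes 5 to 15 N, most near 0.2, then it snaps in at 0.06; hard stop at 0. Let go too soon, it is not home.
- clip_c (a joint): angle (rad) of the black clip hinged on the lid at the box's -x -y corner, opposite clip_a; 0 = shut. Hinge axis along the box's x, its middle at box x = -60, y = -60 mm, 3 mm above the lid's top. Shape as told for clip_a, behaviour as for clip_b. Starts 0.55 to 1 rad open, like the others.
- clip_d (a joint): angle (rad) of the black clip hinged on the lid at the box's +x -y corner, opposite clip_b; 0 = shut. Hinge axis along the box's x, its middle at box x = +60, y = -60 mm, 3 mm above the lid's top. Shape as told for clip_a, behaviour as for clip_b. Over 25 N a clip cracks.
- ball_joint: bystander: a bare steel ball bush, 46 mm across, 26 mm high, standing off the box's +x end; origin under its centre
- link_end: bystander: a steel link end, ring 48 mm across with a stub to its own +x, 96 mm long, 26 mm high, lying off the box's -x end; origin under the ring
- hitch_pin: bystander: a steel hitch pin with a ring handle, about 190 mm long, lying on the bench
- bolt: bystander: a short hex bolt standing on its head, 67 mm high
- tape: bystander: a roll of tape, 100 mm across, 48 mm high
- clevis: bystander: a steel U-bracket, 60 x 34 mm, 47 mm high
- screwdriver: bystander: a screwdriver lying on the bench

How it is judged:
By the outcome, as a careful person would: the job done as asked, in the order asked, and still so for the second after the job is handed in, with the robot touching nothing.
It also fails if it takes over 69 s, if anything falls off the work surface, if the arm or the gripper's body presses on something with over 40 N, if the wrist force passes 120 N, or if a joint passes its speed limit or range.

## Working session

There is one attempt and no reset: what is moved stays moved. The work goes in short steps, Python scripts to look and compute and a tool call to move; the robot and the scene stay as the last step left them, time stands still between calls to the robot, and variables do not carry over. Pictures are saved under pics/ and viewed, and the job is handed in when it is done.

Besides the shell and the picture viewer there is one more tool, called after ">>>" by a JSON object that holds its "api" and its "payload", one argument or row to a line. jog_arm: Moves the arm, as the interface text tells. Its arguments: {"type":"object","properties":{"increments":{"type":"array"},"claw":{"type":"number"},"newtons":{"type":"number"}},"required":["increments"]}

```bash
mkdir -p pics; ls
cat > h.py <<'E'
import numpy as np, cv2
from cell import robot, imaging
def cam(n):
    m=imaging.camera_model(n); p,d=imaging.read_camera(n); return m,p,d
def world(m,d):
    h,w=d.shape; f=h/2/np.tan(np.radians(m["vfov"])/2)
    u,v=np.meshgrid(np.arange(w),np.arange(h))
    P=np.stack([(u-m["cx"])/f*d,(v-m["cy"])/f*d,d],-1)
    return P@np.array(m["rotation"]).T+np.array(m["eye"])
E
python3 - <<'E'
from h import *
for n in ["top","scene"]:
    m,p,d=cam(n); cv2.imwrite(f"pics/{n}0.png",p); np.savez(f"{n}0.npz",d=d,W=world(m,d),p=p); print(n,m)
s=robot.get_state(); print(s)
E
```

```text
pics
top {'vfov': 52.53574065380886, 'cx': 315.36249817467206, 'cy': 235.4252484103209, 'eye': array([ 0.49489967, -0.02377544,  1.27747353]), 'rotation': array([[-2.88388630e-02, -9.97107711e-01,  7.03173767e-02],
       [-9.99583245e-01,  2.88579618e-02, -7.44452997e-04],
       [-1.28691635e-03, -7.03095408e-02, -9.97524392e-01]])}
scene {'vfov': 50.00078848412921, 'cx': 315.89465455751724, 'cy': 238.99710436198868, 'eye': array([1.00615802, 0.29982945, 1.01104749]), 'rotation': array([[-0.56684227,  0.7094395 , -0.41879046],
       [ 0.82381038,  0.48496319, -0.29350836],
       [-0.00512847, -0.51137687, -0.85934126]])}
{'t': 0.1, 'joint_pos': array([65.7753904 , 26.83101839, -0.66419816, 91.87397579,  0.34454215,
       61.38705739, -3.22663649]), 'joint_vel': array([-0.01718896, -0.08934871, -0.01472825, -0.09809665,  0.01972137,
       -0.02280373, -0.02198126]), 'joint_torque': array([ 7.92644496e-04, -5.21643376e+01, -1.26307405e-02, -2.44367981e+01,
       -5.68686880e-02,  1.41072032e-02,  5.96468522e-05]), 'tool_pos': array([ 0.24071476, -0.60323205,  0.21374693]), 'ee_rot': array([[ 3.70656466e-01, -7.02185893e-04,  9.28769773e-01],
       [-9.28768716e-01,  1.40713848e-03,  3.70657109e-01],
       [-1.56717788e-03, -9.99998763e-01, -1.30603313e-04]]), 'contact_force': array([-0.2872279 ,  0.2250276 , -0.14974952]), 'wrist_torque': array([-0.00098215,  0.03441909, -0.00499591]), 'width': 0.09214865280058825}
```

View pics/top0.png

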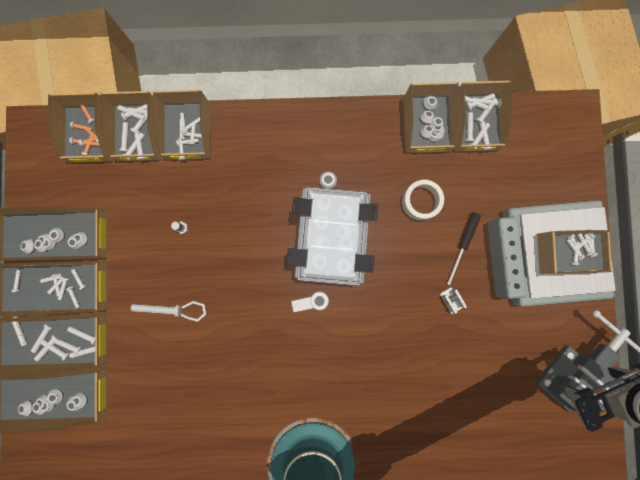

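View pics/scene0.png

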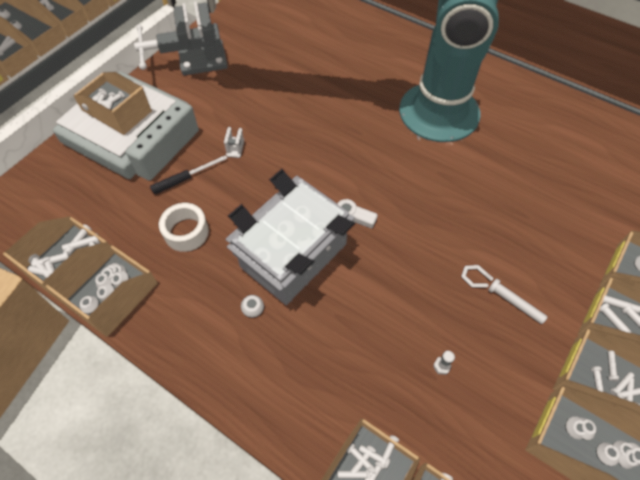

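Run:
```python
from h import *
z=np.load("top0.npz");W=z["W"];p=z["p"];d=z["d"]
c=p[165:320,270:420]; cv2.imwrite("pics/crop.png",cv2.resize(c,None,fx=3.8,fy=3.8,interpolation=cv2.INTER_CUBIC))
np.set_printoptions(linewidth=250,precision=0,suppress=True)
print((W[180:300:4,280:390:4,2]*1000))
g=p.astype(int).max(-1)
dark=(g<60); dark[:, :280]=0;dark[:,385:]=0;dark[:190]=0;dark[280:]=0
n,l,st,ce=cv2.connectedComponentsWithStats(dark.astype(np.uint8))
for i in range(1,n):
    if st[i,4]>60:
        Q=W[l==i]; print(ce[i],st[i],(np.median(Q,0)*1000))
```

```text
[[  -3.   -0.    4.    2.   -4.    2.   -0.   -1.    8.   -2.   15.   26.   32.   27.   25.    3.   -1.    1.    1.   -3.   -0.   -1.   -5.    2.   -3.    1.   -0.   -0.]
 [  -3.   -1.    4.   -2.    1.    2.   -3.   -0.    2.    0.    2.   25.   23.   25.   -1.   -2.    2.   -2.   -2.   -0.   -1.    1.    4.    2.    2.   -2.   -3.   -1.]
 [  -4.    0.   -3.    4.   -1.    0.  115.   97.  107.  103.  100.    3.   18.   -3.   -1.    3.    1.   -0.    1.   -1.   -1.    1.    0.   -8.   -2.   -2.   -1.   -3.]
 [  -5.   -0.    4.   -2.   -1.    3.  118.  126.  123.  126.  124.  125.  124.  123.  121.  105.  105.  103.  101.  103.   99.  103.    1.    2.    4.   -4.   -1.    0.]
 [   0.    0.    4.    0.   -0.    6.  116.  122.  119.  123.  124.  125.  121.  121.  129.  122.  123.  123.  124.  125.  124.  122.  116.   -2.    3.    0.   -2.   -2.]
 [  -1.   -2.   -1.   -1.  149.  144.  140.  137.  131.  125.  122.  126.  127.  121.  123.  123.  123.  127.  121.  126.  125.  124.  116.   -5.    8.   -3.    1.    2.]
 [  -1.    3.   -1.    0.  147.  147.  144.  137.  120.  127.  125.  119. 
[... 3330 characters left out ...]
4.    8.   -2.]
 [   1.   -1.    1.   -5.   -0.    2.    1.    3.   -1.   -1.   -0.   -2.   -2.   -1.    1.   -4.   -1.  105.  106.  107.    1.    1.    5.    2.   -1.   -3.    3.    2.]
 [  -3.    1.   -2.    1.    4.   -0.   -5.    3.    1.   -3.   -4.   -1.    1.    2.   -3.    1.   -6.    2.   -0.   -2.   -2.   -3.    7.   -1.   -4.   -0.   -1.   -3.]
 [  -3.   -0.   -1.   -2.   -1.    1.   -8.   -5.   -2.   25.   22.   -2.    3.    3.    1.    0.   -5.   -4.    3.    2.   -3.   -2.   -2.   -5.   -1.   -1.   -2.    0.]
 [  -1.   -3.    2.   -2.   -4.   -1.   -5.   -4.   23.   27.   26.   26.   -2.    1.   -3.   -1.    4.    1.   -2.    1.   -1.   -2.    0.   -4.    0.   -1.    0.    0.]]
```

View pics/crop.png

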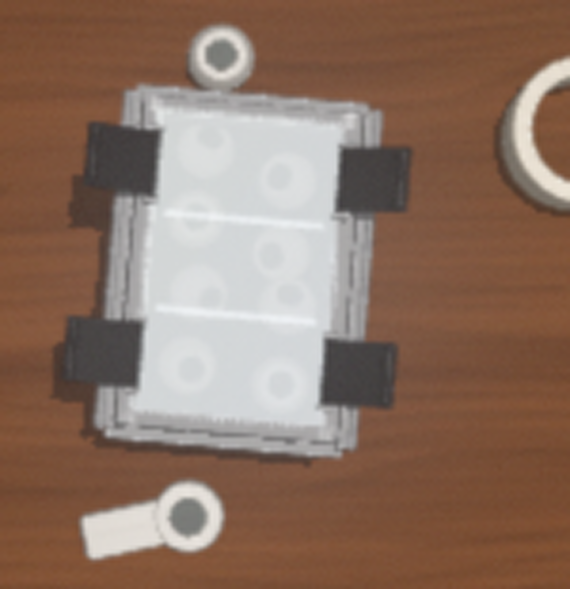

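Run:
```python
from h import *
np.set_printoptions(linewidth=250,precision=1,suppress=True)
z=np.load("top0.npz");W=z["W"];p=z["p"].astype(int)
mx=p.max(-1); roi=np.zeros(mx.shape,bool); roi[185:290,280:390]=1
for lo,hi in [(95,135),(110,135),(119,135)]:
    M=roi&(W[...,2]*1000>lo)&(W[...,2]*1000<hi)&(mx>80)
    M=cv2.morphologyEx(M.astype(np.uint8),cv2.MORPH_OPEN,np.ones((3,3)))>0
    print(lo,cv2.minAreaRect((W[M][:,:2]*1000).astype(np.float32)), np.median(W[M][:,2]))
D=roi&(mx<75)&(W[...,2]*1000>120)
n,l,st,ce=cv2.connectedComponentsWithStats(D.astype(np.uint8))
for i in range(1,n):
    if st[i,4]>60:
        Q=W[l==i]*1000; print(ce[i],st[i,4],Q.mean(0),Q.min(0),Q.max(0),cv2.minAreaRect(Q[:,:2].astype(np.float32)))
# ribs: bright
R=roi&(p.min(-1)>225)
n,l,st,ce=cv2.connectedComponentsWithStats(R.astype(np.uint8))
for i in range(1,n):
    if st[i,4]>15:
        Q=W[l==i]*1000; print('rib',ce[i],st[i],np.median(Q,0),cv2.fitLine(Q[:,:2].astype(np.float32),cv2.DIST_L2,0,.01,.01).ravel())
```

```text
95 ((576.2114868164062, -66.14053344726562), (165.06982421875, 227.18467712402344), 83.25202178955078) 0.1229368309658041
110 ((576.157958984375, -65.84970092773438), (164.54434204101562, 214.3833465576172), 83.3762435913086) 0.12317055039290925
119 ((576.4605102539062, -65.99163055419922), (138.62950134277344, 208.13272094726562), 83.89985656738281) 0.12358234837482907
[301.1 206.3] 274 [643.    6.7 153.3] [494.9 -23.8 132.1] [ 663.6   28.2 1277.5] ((578.839111328125, 3.2190608978271484), (170.68211364746094, 44.33660125732422), 3.2661311626434326)
[367.7 211.7] 246 [ 626.6 -148.5  146.3] [ 607.6 -166.6  131.3] [ 644.8 -128.8  163.7] ((627.1333618164062, -148.66900634765625), (36.753360748291016, 36.23830032348633), 84.11528778076172)
[295.  257.3] 229 [525.2  24.2 142.8] [506.9   1.1 133.2] [544.7  45.4 157.1] ((524.936767578125, 22.53736686706543), (41.32928466796875, 37.53943634033203), 80.65247344970703)
[363.8 263.1] 255 [ 507.  -135.3  145.5] [ 488.3 -155.6  130.2] [ 526.7 -115.2  163.7] ((507.1114807128906, -135.4673309326172), (37.59720230102539, 35.410152435302734), 82.97628784179688)
rib [332.9 222.3] [313 220  42   5  70] [607.  -68.7 125.3] [  0.1   1.  606.3 -67.3]
rib [332.7 247.5] [311 245  42   6  75] [545.3 -65.5 125.8] [  0.1   1.  545.6 -64.1]
```

Run:
```python
from h import *
np.set_printoptions(linewidth=200,precision=0,suppress=True)
Z=np.load("top0.npz");W=Z["W"]*1000
for x in range(250,800,50):
    r=[]
    for y in range(-700,101,50):
        m=(abs(W[...,0]-x)<25)&(abs(W[...,1]-y)<25)&(W[...,2]<1200)
        r.append(np.percentile(W[m][:,2],98) if m.any() else -1)
    print(x,np.array(r))
```

```text
250 [143. 297. 404. 426. 347.   4.   5.   5.   6.   5.   4.   5.   5.   5.   4.   4.   5.]
300 [ 95. 324. 319.   5.   5.   4.   4.   5.   5.   5.   6.   5.   5.   4.   5.   4.   5.]
350 [85.  5.  4.  5.  5.  5.  5.  5.  5.  5.  5.  5.  5.  5.  5.  5.  5.]
400 [73. 71. 72. 87. 91.  5. 49. 49.  5.  5.  5.  5.  5. 30. 29. 24.  5.]
450 [137. 150. 151.  94.  94.   5.  14.  38.   5.   5.   5. 118. 126. 124. 105.   4.   5.]
500 [120. 111. 150. 146.  94.   5.  19.   4.   6.   5.   5. 160. 140. 128. 142. 152.   5.]
550 [138. 151. 150. 147.  94.  20.  27.   5.   5.   4.   5. 147. 132. 128. 143. 153.   5.]
600 [ 74.  74.  74.  73.  94.  58.  27.   5.  50.   6.   5. 161. 129. 128. 132.   4.   5.]
650 [ 70.  66.  63.  61.  59.  22.   5.  51.  51.  50.   5. 161. 128. 128. 158. 155.   5.]
700 [  5.   5.   5.   5.   4.   6.   5.  51.  52.  50.   5. 106. 125. 126. 126.   5.   4.]
750 [ 6.  6.  5.  4.  5.  5.  5.  5.  5.  5.  5.  5. 24. 29.  5.  4.  5.]
```

>>> {"api": "jog_arm", "payload": {
  "increments": [
    [[0, -10, 0], 0],
    [[0, -12, 0], 0.5],
    [[0, -12, 0], 1.0],
    [[0, -12, 0], 1.0],
    [[0, -10, 0], 1.0]
  ],
  "claw": -1,
  "newtons": 20
}}

```text
t: 0.6
tool_pos: [0.241, -0.6039, 0.272]
ee_rot: [[-0.114, 0.0, 0.993], [-0.993, -0.001, -0.114], [0.001, -1.0, 0.001]]
contact_force: [0.1, 0.3, -0.1]
width: 0.0539
```

>>> {"api": "jog_arm", "payload": {
  "increments": [
    [[-20, 0, 10], 0],
    [[-38, 0, 18], 0],
    [[-40, 0, 19], 0],
    [[-40, 0, 19], 0],
    [[-40, 0, 19], 0]
  ]
}}

```text
t: 1.1
tool_pos: [0.3455, -0.4345, 0.2713]
ee_rot: [[-0.109, 0.001, 0.994], [-0.994, -0.001, -0.109], [0.001, -1.0, 0.001]]
contact_force: [0.7, -0.4, -0.8]
width: 0.0138
```

>>> {"api": "jog_arm", "payload": {
  "increments": [
    [[-42, 0, 20], 0],
    [[-42, 0, 20], 0],
    [[-42, 0, 20], 0],
    [[-42, 0, 20], 0],
    [[-42, 0, 20], 0]
  ]
}}

```text
t: 1.6
tool_pos: [0.4679, -0.2365, 0.2715]
ee_rot: [[-0.109, 0.001, 0.994], [-0.994, -0.001, -0.109], [0.001, -1.0, 0.001]]
contact_force: [1.6, -0.1, -0.1]
width: 0.0004
```

>>> {"api": "jog_arm", "payload": {
  "increments": [
    [[-42, 0, 20], 0],
    [[-42, 0, 20], 0],
    [[-42, 0, 20], 0],
    [[-42, 0, 20], 0],
    [[-16, 0, 7], 0]
  ]
}}

```text
t: 2.1
tool_pos: [0.5754, -0.0592, 0.2713]
ee_rot: [[-0.102, 0.001, 0.995], [-0.995, 0.002, -0.102], [-0.002, -1.0, 0.001]]
contact_force: [-0.2, 0.0, 0.4]
width: 0.0005
```

Run:
```python
from h import *
m,p,d=cam("wrist"); cv2.imwrite("pics/w1.png",p); np.savez("w1.npz",p=p,W=world(m,d)); s=robot.get_state(); print(s["t"],s["tool_pos"],s["ee_rot"],s["joint_pos"],s["contact_force"],s["width"],m)
```

```text
2.15 [ 0.57578561 -0.05800163  0.27110494] [[-0.10089935  0.0016568   0.99489526]
 [-0.99489192  0.00291327 -0.10090386]
 [-0.00306558 -0.99999438  0.00135439]] [ 14.31491515  17.85416509 -14.65298584  97.84625521   4.73092478
  64.82621524 -97.46075994] [1.02300664 2.03020261 0.45614161] 0.00034420283386415914 {'vfov': 68.89156700808498, 'cx': 321.3567067239956, 'cy': 237.04471573837202, 'eye': array([ 0.64158976, -0.06650194,  0.4412985 ]), 'rotation': array([[-0.10236557, -0.9661945 , -0.23662098],
       [-0.99474589,  0.09909769,  0.02569546],
       [-0.00137822,  0.23800808, -0.9712622 ]])}
```

View pics/w1.png

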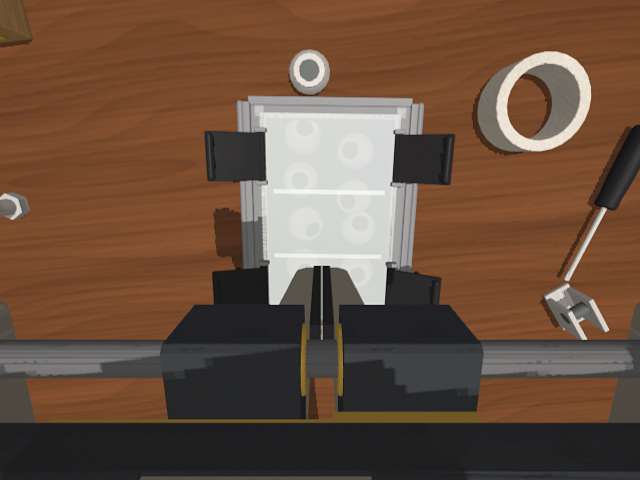

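Run:
```python
from h import *
np.set_printoptions(linewidth=200,precision=1,suppress=True)
Z=np.load("w1.npz");W=Z["W"]*1000;p=Z["p"].astype(int)
a=np.radians(-6.2);R=np.array([[np.cos(a),-np.sin(a)],[np.sin(a),np.cos(a)]])
B=W.copy();B[...,:2]=(W[...,:2]-[576.4,-66])@R
# lid plane
m=np.zeros(p.shape[:2],bool);m[200:250,275:375]=1
m2=np.zeros_like(m);m2[125:185,275:375]=1
for k in (m,m2): print('lid z',np.median(W[k][:,2]))
for v in (112,118,192,256):
    print(v,[ (B[v,u]) for u in (250,268,285,320,370,384,400)])
R_=(p.min(-1)>235); R_[:180]=0;R_[262:]=0;R_[:,:270]=0;R_[:,390:]=0
n,l,st,ce=cv2.connectedComponentsWithStats(R_.astype(np.uint8))
for i in range(1,n):
    if st[i,4]>60:
        Q=B[l==i];f=np.polyfit(Q[:,1],Q[:,0],1);print('rib',ce[i],st[i],f,np.degrees(np.arctan(-f[0])),Q.min(0),Q.max(0))
# clips profile at box x=+60 and -60(part)
for s in (60,-52):
  for y0 in range(-120,121,4):
    m=(abs(B[...,0]-s)<8)&(abs(B[...,1]-y0)<2)&(B[...,2]>50)&(B[...,2]<200)
    m[300:]=0
    if abs(y0)>50 and m.sum()>5: print(s,y0,np.percentile(B[m][:,2],[5,50,95]),m.sum())
D=(p.max(-1)<75)&(W[...,2]>125)&(W[...,2]<180);D[195:]=0;D[:120]=0
n,l,st,ce=cv2.connectedComponentsWithStats(D.astype(np.uint8))
for i in range(1,n):
    if st[i,4]>200: print('clip',B[l==i].min(0),B[l==i].max(0),st[i])
```

```text
lid z 123.73835748566799
lid z 123.696009563954
112 [array([ 98.2,  70.2, 114.9]), array([ 97.4,  53.1, 123.4]), array([ 97.4,  38.3, 124.6]), array([ 97.7,   8.3, 123. ]), array([ 97.9, -34.6, 123.7]), array([ 97.9, -46.6, 123.8]), array([ 97.9, -60.2, 124.6])]
118 [array([ 93.1,  70.2, 116. ]), array([ 92.5,  53.1, 123.9]), array([ 92.6,  38.6, 123.1]), array([ 92.7,   8.3, 123.8]), array([ 93.1, -34.9, 122.8]), array([ 93. , -46.8, 124.4]), array([ 93.3, -61.1, 121.6])]
192 [array([ 27.9,  72.9, 116.6]), array([ 28.8,  55. , 124.3]), array([ 29. ,  39.6, 125. ]), array([ 29.4,   8. , 126.6]), array([ 29.7, -36.8, 127.1]), array([ 29.7, -49.5, 126.3]), array([ 29.5, -64.5, 123.7])]
256 [array([-34.2,  75.7, 116. ]), array([-31.7,  56.9, 124. ]), array([-30.8,  40.6, 126.5]), array([-30.9,   7.7, 125.5]), array([-30.7, -39.4, 125.3]), array([-31.1, -52.9, 123.6]), array([-31.6, -68.5, 121.6])]
rib [330.2 191.5] [274 190 110   5 369] [ 0.  29.9] -0.5750822425912098 [ 27.6 -48.8 123.9] [ 64.9  49.4 441.3]
rib [303.1 255.1] [290 254  28   3  73] [ -0.4 -18.5] 23.281896658894325 [-31.4 
[... 1002 characters left out ...]
4.3] 103
-52 -68 [138.5 140.6 142.2] 84
-52 -64 [137.  138.6 139.9] 81
-52 -60 [134.6 136.4 137.9] 82
-52 -56 [123.  132.6 134.8] 105
-52 -52 [122.6 123.9 124.9] 66
-52 52 [122.5 123.7 124.8] 66
-52 56 [122.8 124.8 134.1] 93
-52 60 [133.  134.5 136.2] 71
-52 64 [135.1 136.4 137.6] 77
-52 68 [136.1 137.6 138.7] 74
-52 72 [115.9 138.6 139.8] 86
-52 76 [116.5 139.8 141.1] 92
-52 80 [117.9 141.  142.3] 83
-52 84 [141.1 142.4 143.5] 81
-52 88 [141.8 143.5 144.8] 79
-52 92 [143.5 144.7 145.8] 78
-52 96 [144.3 146.4 152.6] 118
-52 100 [151.4 152.5 153.6] 70
clip [ 39.9  55.4 128. ] [ 80.6 101.1 159.2] [ 205  131   61   51 2855]
clip [ 38.9 -96.9 125.5] [ 81.4 -55.4 163.4] [ 393  132   62   53 2853]
```

>>> {"api": "jog_arm", "payload": {
  "increments": [
    [[8, 0, 1.4], 0],
    [[0, 0, 0], -0.5],
    [[0, 5, 0], -1],
    [[0, 10, 0], -1],
    [[0, 10, 0], -1]
  ]
}}

```text
t: 2.65
tool_pos: [0.5734, -0.0763, 0.2458]
ee_rot: [[0.372, 0.0, 0.928], [-0.928, -0.002, 0.372], [0.002, -1.0, -0.0]]
contact_force: [-0.1, -1.1, 0.5]
width: 0.0
```

>>> {"api": "jog_arm", "payload": {
  "increments": [
    [[0, 15, 0], -1],
    [[0, 15, 0], -1],
    [[0, 15, 0], -1],
    [[0, 15, 0], -1],
    [[0, 10, 0], -1]
  ]
}}

```text
t: 3.15
tool_pos: [0.5728, -0.0765, 0.1747]
ee_rot: [[0.882, -0.002, 0.472], [-0.472, -0.002, 0.882], [-0.001, -1.0, -0.002]]
contact_force: [-0.4, -0.3, 0.7]
width: 0.0004
```

>>> {"api": "jog_arm", "payload": {
  "increments": [
    [[0, 10, 0], -1],
    [[0, 8, 0], -1],
    [[0, 8, 0], -0.7],
    [[0, 5, 0], 0],
    [[0, 0, 0], 0]
  ]
}}

```text
t: 3.65
tool_pos: [0.5731, -0.0752, 0.144]
ee_rot: [[0.993, -0.002, 0.121], [-0.121, -0.001, 0.993], [-0.001, -1.0, -0.001]]
contact_force: [0.3, -0.0, 0.4]
width: 0.0002
```

```bash
cat > st.py <<'E'
from h import *
np.set_printoptions(precision=2,suppress=True)
s=robot.get_state();a=np.radians(-6.2);R=np.array([[np.cos(a),-np.sin(a)],[np.sin(a),np.cos(a)]])
t=s["tool_pos"]*1000
print("t",s["t"],"box xy",(t[:2]-[576.4,-66])@R,"z",t[2],"yaw",np.degrees(np.arctan2(s["ee_rot"][1,0],s["ee_rot"][0,0])),"F",s["contact_force"],"q",s["joint_pos"]);print(s["ee_rot"])
E
python3 st.py
```

```text
t 3.65 box xy [-2.24 -9.48] z 144.01935374261805 yaw -6.947218864109389 F [ 0.25 -0.05  0.38] q [ 26.69  28.16 -29.21 104.08  17.02  52.22 -17.14]
[[ 0.99 -0.    0.12]
 [-0.12 -0.    0.99]
 [-0.   -1.   -0.  ]]
```

>>> {"api": "jog_arm", "payload": {
  "increments": [
    [[2, 4, 9.5], -0.09],
    [[0, 6, 0], 0],
    [[0, 4, 0], 0],
    [[0, 2, 0], 0],
    [[0, 1, 0], 0]
  ]
}}

```text
t: 4.15
tool_pos: [0.577, -0.0636, 0.1272]
ee_rot: [[0.995, -0.001, 0.103], [-0.103, -0.0, 0.995], [-0.001, -1.0, -0.0]]
contact_force: [-0.0, 0.6, 0.2]
width: 0.0004
```

```bash
python3 st.py
```

```text
t 4.15 box xy [0.29 2.46] z 127.2171060634073 yaw -5.92477683507721 F [-0.02  0.55  0.2 ] q [ 25.27  29.65 -28.99 104.44  18.09  50.56 -18.1 ]
[[ 0.99 -0.    0.1 ]
 [-0.1  -0.    0.99]
 [-0.   -1.   -0.  ]]
```

>>> {"api": "jog_arm", "payload": {
  "increments": [
    [[0, 1, -1.5], 0],
    [[0, 1, 0], 0],
    [[0, 1, 0], 0],
    [[0, 0.5, 0], 0],
    [[0, 0, 0], 0]
  ]
}}

```text
t: 4.65
tool_pos: [0.577, -0.0652, 0.1242]
ee_rot: [[0.995, -0.0, 0.103], [-0.103, -0.0, 0.995], [-0.0, -1.0, -0.0]]
contact_force: [0.2, -0.8, 2.0]
width: 0.0006
```

>>> {"api": "jog_arm", "payload": {
  "increments": [
    [[0, 0.5, 0], 0],
    [[0, 0.5, 0], 0],
    [[0, 0.5, 0], 0],
    [[0, 0, 0], 0]
  ]
}}

```text
t: 5.05
tool_pos: [0.5771, -0.0652, 0.1237]
ee_rot: [[0.995, 0.0, 0.103], [-0.103, -0.001, 0.995], [0.0, -1.0, -0.001]]
contact_force: [-3.1, -0.0, 7.9]
width: 0.0004
```

>>> {"api": "jog_arm", "payload": {
  "increments": [
    [[0, 0.5, 0], 0],
    [[0, 0.5, 0], 0],
    [[0, 0, 0], 0]
  ]
}}

```text
t: 5.35
tool_pos: [0.5771, -0.0651, 0.1228]
ee_rot: [[0.995, 0.0, 0.103], [-0.103, -0.001, 0.995], [0.001, -1.0, -0.001]]
contact_force: [-3.1, 0.0, 9.7]
width: 0.0006
```

>>> {"api": "jog_arm", "payload": {
  "increments": [
    [[0, 0.5, 0], 0],
    [[0, 0.5, 0], 0],
    [[0, 0, 0], 0]
  ]
}}

```text
t: 5.65
tool_pos: [0.5772, -0.0652, 0.1219]
ee_rot: [[0.995, 0.0, 0.103], [-0.103, -0.001, 0.995], [0.001, -1.0, -0.001]]
contact_force: [-4.0, -0.2, 9.6]
width: 0.0005
```

>>> {"api": "jog_arm", "payload": {
  "increments": [
    [[0, 0.5, 0], 0],
    [[0, 0.5, 0], 0],
    [[0, 0, 0], 0]
  ]
}}

```text
t: 5.95
tool_pos: [0.5772, -0.0652, 0.1209]
ee_rot: [[0.995, 0.0, 0.103], [-0.103, -0.001, 0.995], [0.001, -1.0, -0.001]]
contact_force: [-2.8, -0.6, 9.4]
width: 0.0005
```

>>> {"api": "jog_arm", "payload": {
  "increments": [
    [[0, 0.5, 0], 0],
    [[0, 0.5, 0], 0],
    [[0, 0, 0], 0]
  ]
}}

```text
t: 6.25
tool_pos: [0.5772, -0.0652, 0.1199]
ee_rot: [[0.995, 0.0, 0.103], [-0.103, -0.001, 0.995], [0.001, -1.0, -0.001]]
contact_force: [-4.2, -0.3, 9.1]
width: 0.0002
```

>>> {"api": "jog_arm", "payload": {
  "increments": [
    [[0, 0.5, 0], 0],
    [[0, 0.5, 0], 0],
    [[0, 0, 0], 0]
  ]
}}

```text
t: 6.55
tool_pos: [0.5771, -0.0652, 0.1188]
ee_rot: [[0.995, 0.0, 0.103], [-0.103, -0.001, 0.995], [0.0, -1.0, -0.001]]
contact_force: [-3.3, -0.0, 9.8]
width: 0.0005
```

>>> {"api": "jog_arm", "payload": {
  "increments": [
    [[0, 0.5, 0], 0],
    [[0, 0, 0], 0]
  ]
}}

```text
t: 6.75
tool_pos: [0.5771, -0.0652, 0.1183]
ee_rot: [[0.995, 0.0, 0.103], [-0.103, -0.001, 0.995], [0.0, -1.0, -0.001]]
contact_force: [-4.1, -0.1, 9.5]
width: 0.0006
```

>>> {"api": "jog_arm", "payload": {
  "increments": [
    [[0, 0.5, 0], 0],
    [[0, 0, 0], 0]
  ]
}}

```text
t: 6.95
tool_pos: [0.5772, -0.0652, 0.1181]
ee_rot: [[0.995, 0.0, 0.103], [-0.103, -0.001, 0.995], [0.001, -1.0, -0.001]]
contact_force: [-3.5, 0.0, 11.7]
width: 0.0002
```

>>> {"api": "jog_arm", "payload": {
  "increments": [
    [[0, 0.5, 0], 0],
    [[0, 0, 0], 0]
  ]
}}

```text
t: 7.15
tool_pos: [0.5772, -0.0651, 0.118]
ee_rot: [[0.995, 0.001, 0.103], [-0.103, -0.001, 0.995], [0.001, -1.0, -0.001]]
contact_force: [-4.1, -0.1, 15.4]
width: 0.0002
```

>>> {"api": "jog_arm", "payload": {
  "increments": [
    [[0, 0.5, 0], 0],
    [[0, 0, 0], 0]
  ]
}}

```text
t: 7.35
tool_pos: [0.5773, -0.0651, 0.1179]
ee_rot: [[0.995, 0.001, 0.103], [-0.103, -0.001, 0.995], [0.001, -1.0, -0.001]]
contact_force: [-6.1, -0.6, 16.3]
width: 0.0005
```

>>> {"api": "jog_arm", "payload": {
  "increments": [
    [[0, 0.5, 0], 0],
    [[0, 0, 0], 0]
  ]
}}

```text
t: 7.55
tool_pos: [0.5773, -0.0652, 0.1177]
ee_rot: [[0.995, 0.001, 0.103], [-0.103, -0.002, 0.995], [0.001, -1.0, -0.001]]
contact_force: [-7.5, 0.0, 18.8]
width: 0.0002
```

>>> {"api": "jog_arm", "payload": {
  "increments": [
    [[0, -15, 0], 0],
    [[0, -35, 0], 0],
    [[15, -5, 25], 0],
    [[25, 0, 40], 0],
    [[19, 0, 30], 0]
  ]
}}

```text
t: 8.05
tool_pos: [0.647, 0.0251, 0.1711]
ee_rot: [[0.995, 0.002, 0.103], [-0.103, 0.001, 0.995], [0.002, -1.0, 0.001]]
contact_force: [-0.2, -0.6, -0.2]
width: 0.0006
```

```bash
python3 st.py
```

```text
t 8.05 box xy [60.31 98.21] z 171.1289093064993 yaw -5.932187987211013 F [-0.16 -0.62 -0.23] q [ 15.96  32.7  -29.79  92.98  18.2   59.07 -25.25]
[[ 0.99  0.    0.1 ]
 [-0.1   0.    0.99]
 [ 0.   -1.    0.  ]]
```

```bash
python3 - <<'E'
from h import *
np.set_printoptions(precision=1,suppress=True)
m,p,d=cam("wrist");cv2.imwrite("pics/w2.png",p);W=world(m,d)*1000
a=np.radians(-6.2);R=np.array([[np.cos(a),-np.sin(a)],[np.sin(a),np.cos(a)]])
B=W.copy();B[...,:2]=(W[...,:2]-[576.4,-66])@R
for x in(-90,-45,0,45,90):
  for y in(-40,0,40):
    k=(abs(B[...,0]-x)<6)&(abs(B[...,1]-y)<6)&(B[...,2]>90)&(B[...,2]<140); print(x,y,k.sum(),np.median(B[k][:,2]) if k.sum()>5 else None)
E
python3 st.py
```

```text
-90 -40 0 None
-90 0 181 118.28317576079644
-90 40 248 118.291620391025
-45 -40 0 None
-45 0 0 None
-45 40 126 118.24244863185613
0 -40 0 None
0 0 0 None
0 40 0 None
45 -40 0 None
45 0 0 None
45 40 0 None
90 -40 0 None
90 0 0 None
90 40 0 None
t 8.1 box xy [ 61.83 105.12] z 171.06473632387124 yaw -5.583948608495291 F [2.61 3.67 1.55] q [ 15.62  32.92 -30.01  92.72  18.16  58.98 -25.33]
[[ 1.    0.    0.1 ]
 [-0.1   0.01  1.  ]
 [ 0.   -1.    0.01]]
```

View pics/w2.png

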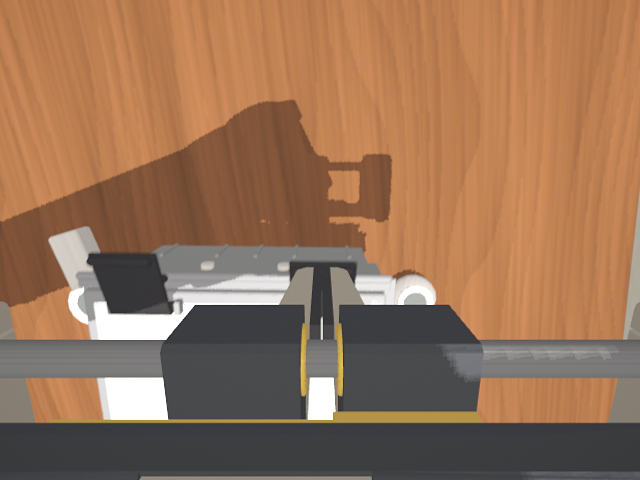

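>>> {"api": "jog_arm", "payload": {
  "increments": [
    [[0, 5, 0], 0],
    [[0, 5, 0], 0],
    [[0, 3, 0], 0],
    [[0, 1, 0], 0]
  ]
}}

```text
t: 8.5
tool_pos: [0.6447, 0.0216, 0.1553]
ee_rot: [[0.994, -0.001, 0.105], [-0.105, -0.001, 0.994], [-0.001, -1.0, -0.001]]
contact_force: [-0.1, 0.6, -0.0]
width: 0.0008
```

```bash
python3 st.py
```

```text
t 8.5 box xy [58.45 94.44] z 155.33956529278976 yaw -6.037207771526459 F [-0.14  0.63 -0.03] q [ 15.94  33.53 -29.35  93.88  18.74  57.63 -25.53]
[[ 0.99 -0.    0.11]
 [-0.11 -0.    0.99]
 [-0.   -1.   -0.  ]]
```

>>> {"api": "jog_arm", "payload": {
  "increments": [
    [[1, 4, 3], 0],
    [[0, 4, 3], 0],
    [[0, 4, 2], 0],
    [[0, 4, 1], 0],
    [[0, 3, 1], 0]
  ]
}}

```text
t: 9.0
tool_pos: [0.6476, 0.034, 0.1369]
ee_rot: [[0.995, 0.0, 0.103], [-0.103, 0.001, 0.995], [0.0, -1.0, 0.001]]
contact_force: [1.1, -0.0, 1.4]
width: 0.0006
```

>>> {"api": "jog_arm", "payload": {
  "increments": [
    [[0, 2, 0.5], 0],
    [[0, 1, 0], 0],
    [[0, 1, 0], 0]
  ]
}}

```text
t: 9.3
tool_pos: [0.6474, 0.0337, 0.1329]
ee_rot: [[0.995, -0.0, 0.103], [-0.103, -0.0, 0.995], [-0.0, -1.0, -0.0]]
contact_force: [0.1, -0.4, 1.1]
width: 0.0005
```

>>> {"api": "jog_arm", "payload": {
  "increments": [
    [[0, 0.7, 0], 0],
    [[0, 0.7, 0], 0],
    [[0, 0.6, 0], 0],
    [[0, 0.5, 0], 0]
  ]
}}

```text
t: 9.7
tool_pos: [0.6476, 0.0338, 0.1308]
ee_rot: [[0.995, 0.0, 0.103], [-0.103, 0.0, 0.995], [0.0, -1.0, 0.0]]
contact_force: [-0.7, 0.8, 3.1]
width: 0.0006
```

>>> {"api": "jog_arm", "payload": {
  "increments": [
    [[0, 0.7, 0], 0],
    [[0, 0.7, 0], 0],
    [[0, 0.6, 0], 0]
  ]
}}

```text
t: 10.0
tool_pos: [0.6477, 0.0342, 0.1292]
ee_rot: [[0.995, 0.0, 0.103], [-0.103, 0.0, 0.995], [0.0, -1.0, 0.0]]
contact_force: [-1.3, 1.9, 6.9]
width: 0.0003
```

>>> {"api": "jog_arm", "payload": {
  "increments": [
    [[0, 0.7, 0], 0],
    [[0, 0.7, 0], 0],
    [[0, 0.6, 0], 0]
  ]
}}

```text
t: 10.3
tool_pos: [0.6477, 0.0347, 0.1276]
ee_rot: [[0.995, 0.001, 0.103], [-0.103, 0.001, 0.995], [0.001, -1.0, 0.001]]
contact_force: [-1.8, 2.8, 7.6]
width: 0.0002
```

>>> {"api": "jog_arm", "payload": {
  "increments": [
    [[0, 0.7, 0], 0],
    [[0, 0.7, 0], 0],
    [[0, 0.6, 0], 0]
  ]
}}

```text
t: 10.6
tool_pos: [0.6478, 0.035, 0.1256]
ee_rot: [[0.995, 0.001, 0.103], [-0.103, 0.001, 0.995], [0.001, -1.0, 0.001]]
contact_force: [-3.0, 1.9, 7.3]
width: 0.0003
```

>>> {"api": "jog_arm", "payload": {
  "increments": [
    [[0, 0.7, 0], 0],
    [[0, 0.7, 0], 0],
    [[0, 0.6, 0], 0]
  ]
}}

```text
t: 10.9
tool_pos: [0.6477, 0.0352, 0.1234]
ee_rot: [[0.995, 0.001, 0.102], [-0.102, 0.002, 0.995], [0.001, -1.0, 0.002]]
contact_force: [-1.6, 3.1, 6.5]
width: 0.0011
```

>>> {"api": "jog_arm", "payload": {
  "increments": [
    [[0, 0.7, 0], 0],
    [[0, 0.7, 0], 0],
    [[0, 0.6, 0], 0]
  ]
}}

```text
t: 11.2
tool_pos: [0.6474, 0.0333, 0.1202]
ee_rot: [[0.995, -0.0, 0.103], [-0.103, -0.001, 0.995], [-0.0, -1.0, -0.001]]
contact_force: [-0.2, -1.0, -0.5]
width: 0.0005
```

>>> {"api": "jog_arm", "payload": {
  "increments": [
    [[0, 0.7, 0], 0],
    [[0, 0.7, 0], 0],
    [[0, 0.6, 0], 0],
    [[0, 0, 0], 0]
  ]
}}

```text
t: 11.6
tool_pos: [0.6474, 0.0332, 0.1183]
ee_rot: [[0.995, -0.0, 0.104], [-0.104, -0.0, 0.995], [-0.0, -1.0, -0.0]]
contact_force: [-0.3, -0.2, 0.2]
width: 0.0008
```

>>> {"api": "jog_arm", "payload": {
  "increments": [
    [[0, 0.5, 0], 0],
    [[0, 0.5, 0], 0],
    [[0, 0, 0], 0]
  ]
}}

```text
t: 11.9
tool_pos: [0.6476, 0.0335, 0.1176]
ee_rot: [[0.995, 0.0, 0.103], [-0.103, -0.0, 0.995], [0.0, -1.0, -0.0]]
contact_force: [0.5, -0.8, 1.5]
width: 0.0006
```

>>> {"api": "jog_arm", "payload": {
  "increments": [
    [[0, 0.5, 0], 0],
    [[0, 0.5, 0], 0],
    [[0, 0, 0], 0]
  ]
}}

```text
t: 12.2
tool_pos: [0.6478, 0.0336, 0.1172]
ee_rot: [[0.995, 0.001, 0.103], [-0.103, -0.0, 0.995], [0.001, -1.0, -0.0]]
contact_force: [-1.1, -1.3, 4.2]
width: 0.0004
```

>>> {"api": "jog_arm", "payload": {
  "increments": [
    [[0, 0.5, 0], 0],
    [[0, 0.5, 0], 0],
    [[0, 0, 0], 0]
  ]
}}

```text
t: 12.5
tool_pos: [0.6479, 0.0335, 0.1166]
ee_rot: [[0.995, 0.001, 0.103], [-0.103, -0.001, 0.995], [0.001, -1.0, -0.001]]
contact_force: [-2.6, -1.3, 6.8]
width: 0.0001
```

>>> {"api": "jog_arm", "payload": {
  "increments": [
    [[0, 0.5, 0], 0],
    [[0, 0.5, 0], 0],
    [[0, 0, 0], 0]
  ]
}}

```text
t: 12.8
tool_pos: [0.6481, 0.0334, 0.1162]
ee_rot: [[0.995, 0.001, 0.103], [-0.103, -0.001, 0.995], [0.002, -1.0, -0.001]]
contact_force: [-2.6, -1.7, 10.3]
width: 0.0003
```

>>> {"api": "jog_arm", "payload": {
  "increments": [
    [[0, 0.5, 0], 0],
    [[0, 0.5, 0], 0],
    [[0, 0, 0], 0]
  ]
}}

```text
t: 13.1
tool_pos: [0.6483, 0.0334, 0.1158]
ee_rot: [[0.995, 0.002, 0.104], [-0.104, -0.001, 0.995], [0.002, -1.0, -0.001]]
contact_force: [-3.7, -1.3, 13.0]
width: 0.0004
```

>>> {"api": "jog_arm", "payload": {
  "increments": [
    [[0, -10, 0], 0],
    [[0, -35, 0], 0],
    [[-10, -15, -15], 0],
    [[-22, 0, -36], 0],
    [[-22, 0, -36], 0]
  ]
}}

```text
t: 13.6
tool_pos: [0.5845, -0.047, 0.174]
ee_rot: [[0.995, 0.001, 0.101], [-0.101, 0.0, 0.995], [0.001, -1.0, 0.001]]
contact_force: [0.3, -1.0, 0.1]
width: 0.0005
```

>>> {"api": "jog_arm", "payload": {
  "increments": [
    [[-22, 0, -36], 0],
    [[-22, 0, -36], 0],
    [[-16, 0, -27], 0],
    [[-7, 0, -14], 0],
    [[0, 0, 0], 0]
  ]
}}

```text
t: 14.1
tool_pos: [0.5052, -0.1552, 0.1735]
ee_rot: [[0.994, -0.001, 0.108], [-0.108, -0.001, 0.994], [-0.001, -1.0, -0.001]]
contact_force: [0.4, 0.6, -0.5]
width: 0.0001
```

```bash
python3 - <<'E'
from h import *
m,p,d=cam("wrist");cv2.imwrite("pics/w3.png",p)
m,p,d=cam("scene");cv2.imwrite("pics/s3.png",cv2.resize(p[150:330,200:410],None,fx=3,fy=3))
E
python3 st.py
```

```text
t 14.2 box xy [-59.67 -93.08] z 173.73413400217132 yaw -5.91852153188296 F [-0.32 -0.56  0.14] q [ 38.12  21.42 -30.45 109.39  13.41  52.66  -4.71]
[[ 0.99  0.    0.1 ]
 [-0.1   0.    0.99]
 [ 0.   -1.    0.  ]]
```

View pics/s3.png

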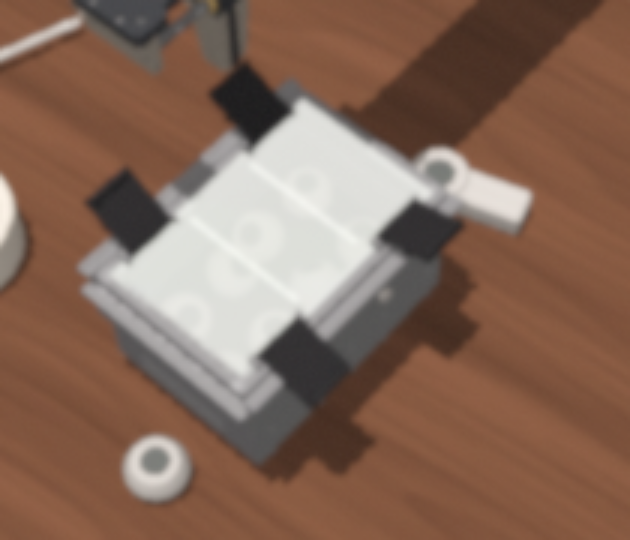

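View pics/w3.png

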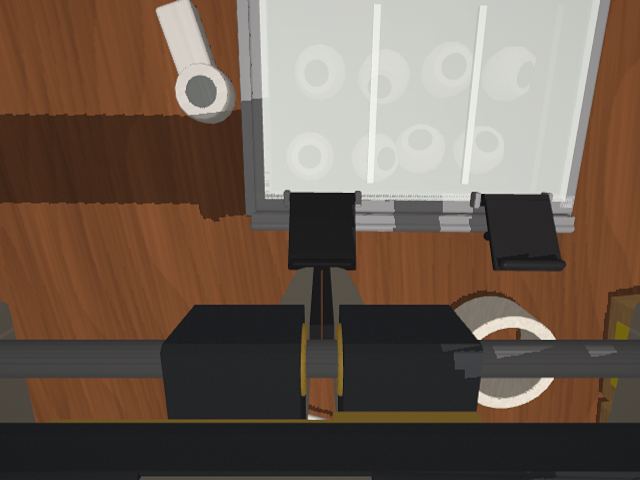

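>>> {"api": "jog_arm", "payload": {
  "increments": [
    [[0, 8, 0], 0],
    [[0, 7, 0], 0],
    [[0, 4, -3], 0],
    [[0, 4, -3], 0],
    [[0, 4, -2], 0]
  ]
}}

```text
t: 14.7
tool_pos: [0.5058, -0.1608, 0.1461]
ee_rot: [[0.995, -0.0, 0.103], [-0.103, 0.0, 0.995], [-0.0, -1.0, 0.0]]
contact_force: [-1.0, 0.5, 0.3]
width: 0.0003
```

>>> {"api": "jog_arm", "payload": {
  "increments": [
    [[0, 4, -2], 0],
    [[0, 4, -1], 0],
    [[0, 3, -1], 0],
    [[0, 2, 0], 0],
    [[0, 1, 0], 0]
  ]
}}

```text
t: 15.2
tool_pos: [0.5054, -0.1648, 0.1325]
ee_rot: [[0.995, 0.0, 0.103], [-0.103, -0.0, 0.995], [0.0, -1.0, -0.0]]
contact_force: [-0.5, -1.9, 1.0]
width: 0.0003
```

```bash
python3 st.py
```

```text
t 15.2 box xy [ -59.95 -105.92] z 132.45004128840662 yaw -5.9294712160831295 F [-0.53 -1.89  1.  ] q [ 37.9   24.78 -28.9  110.98  15.8   48.1   -5.36]
[[ 0.99  0.    0.1 ]
 [-0.1  -0.    0.99]
 [ 0.   -1.   -0.  ]]
```

>>> {"api": "jog_arm", "payload": {
  "increments": [
    [[0, 0.7, 0], 0],
    [[0, 0.7, 0], 0],
    [[0, 0.6, 0], 0]
  ]
}}

```text
t: 15.5
tool_pos: [0.5054, -0.165, 0.1309]
ee_rot: [[0.995, 0.0, 0.103], [-0.103, -0.001, 0.995], [0.0, -1.0, -0.001]]
contact_force: [-0.3, -1.8, 4.3]
width: 0.0003
```

>>> {"api": "jog_arm", "payload": {
  "increments": [
    [[0, 0.7, 0], 0],
    [[0, 0.7, 0], 0],
    [[0, 0.6, 0], 0]
  ]
}}

```text
t: 15.8
tool_pos: [0.5056, -0.1654, 0.1291]
ee_rot: [[0.995, 0.001, 0.104], [-0.104, -0.001, 0.995], [0.001, -1.0, -0.001]]
contact_force: [-1.0, -2.3, 7.5]
width: 0.0004
```

>>> {"api": "jog_arm", "payload": {
  "increments": [
    [[0, 0.7, 0], 0],
    [[0, 0.7, 0], 0],
    [[0, 0.6, 0], 0]
  ]
}}

```text
t: 16.1
tool_pos: [0.5058, -0.1654, 0.1271]
ee_rot: [[0.995, 0.001, 0.104], [-0.104, -0.001, 0.995], [0.001, -1.0, -0.001]]
contact_force: [-1.2, -2.2, 7.8]
width: 0.0004
```

>>> {"api": "jog_arm", "payload": {
  "increments": [
    [[0, 0.7, 0], 0],
    [[0, 0.7, 0], 0],
    [[0, 0.6, 0], 0]
  ]
}}

```text
t: 16.4
tool_pos: [0.5059, -0.1654, 0.1251]
ee_rot: [[0.995, 0.001, 0.103], [-0.103, -0.001, 0.995], [0.001, -1.0, -0.001]]
contact_force: [-1.3, -2.6, 8.9]
width: 0.0002
```

>>> {"api": "jog_arm", "payload": {
  "increments": [
    [[0, 0.7, 0], 0],
    [[0, 0.7, 0], 0],
    [[0, 0.6, 0], 0]
  ]
}}

```text
t: 16.7
tool_pos: [0.505, -0.164, 0.1221]
ee_rot: [[0.995, -0.001, 0.103], [-0.103, 0.001, 0.995], [-0.001, -1.0, 0.001]]
contact_force: [-0.4, 0.3, 2.0]
width: 0.0007
```

>>> {"api": "jog_arm", "payload": {
  "increments": [
    [[0, 0.7, 0], 0],
    [[0, 0.7, 0], 0],
    [[0, 0.6, 0], 0]
  ]
}}

```text
t: 17.0
tool_pos: [0.5052, -0.1646, 0.1202]
ee_rot: [[0.995, -0.0, 0.103], [-0.103, 0.0, 0.995], [-0.0, -1.0, 0.0]]
contact_force: [0.5, 0.6, 0.9]
width: 0.0003
```

>>> {"api": "jog_arm", "payload": {
  "increments": [
    [[0, 0.7, 0], 0],
    [[0, 0.7, 0], 0],
    [[0, 0.6, 0], 0]
  ]
}}

```text
t: 17.3
tool_pos: [0.5053, -0.1648, 0.1184]
ee_rot: [[0.995, -0.0, 0.103], [-0.103, -0.0, 0.995], [-0.0, -1.0, -0.0]]
contact_force: [-0.1, -0.0, 0.1]
width: 0.0007
```

>>> {"api": "jog_arm", "payload": {
  "increments": [
    [[0, 0.5, 0], 0],
    [[0, 0.5, 0], 0],
    [[0, 0.5, 0], 0]
  ]
}}

```text
t: 17.6
tool_pos: [0.5053, -0.1647, 0.1173]
ee_rot: [[0.995, -0.0, 0.103], [-0.103, -0.0, 0.995], [-0.0, -1.0, -0.0]]
contact_force: [-2.3, 0.5, 5.3]
width: 0.0005
```

>>> {"api": "jog_arm", "payload": {
  "increments": [
    [[0, 0.5, 0], 0],
    [[0, 0.5, 0], 0],
    [[0, 0, 0], 0]
  ]
}}

```text
t: 17.9
tool_pos: [0.5054, -0.1647, 0.1168]
ee_rot: [[0.995, -0.0, 0.103], [-0.103, -0.0, 0.995], [0.0, -1.0, -0.0]]
contact_force: [-2.6, 0.7, 7.8]
width: 0.0003
```

>>> {"api": "jog_arm", "payload": {
  "increments": [
    [[0, 0.5, 0], 0],
    [[0, 0.3, 0], 0],
    [[0, 0, 0], 0]
  ]
}}

```text
t: 18.2
tool_pos: [0.5055, -0.1647, 0.1164]
ee_rot: [[0.995, 0.0, 0.103], [-0.103, -0.001, 0.995], [0.0, -1.0, -0.001]]
contact_force: [-3.4, 1.9, 11.3]
width: 0.0005
```

>>> {"api": "jog_arm", "payload": {
  "increments": [
    [[0, -10, 0], 0],
    [[0, -35, 5], 0],
    [[15, -15, 5], 0],
    [[30, 0, 4], 0],
    [[35, 0, 0], 0]
  ]
}}

```text
t: 18.7
tool_pos: [0.5874, -0.159, 0.1767]
ee_rot: [[0.995, 0.002, 0.103], [-0.103, -0.001, 0.995], [0.002, -1.0, -0.001]]
contact_force: [-0.2, 0.3, -0.8]
width: 0.0005
```

>>> {"api": "jog_arm", "payload": {
  "increments": [
    [[28, 0, 0], 0],
    [[12, 0, 0], 0],
    [[0, 0, 0], 0]
  ]
}}

```text
t: 19.0
tool_pos: [0.6274, -0.1629, 0.1748]
ee_rot: [[0.995, 0.001, 0.103], [-0.103, 0.001, 0.995], [0.0, -1.0, 0.001]]
contact_force: [-0.4, -0.9, -0.2]
width: 0.0003
```

```bash
python3 st.py;python3 - <<'E'
from h import *
m,p,d=cam("wrist");cv2.imwrite("pics/w4.png",p)
E
```

```text
t 19.0 box xy [ 61.15 -90.81] z 174.83215363962503 yaw -5.901581279173894 F [-0.37 -0.94 -0.25] q [ 31.63  32.23 -28.18  92.69  16.96  59.35  -7.49]
[[ 0.99  0.    0.1 ]
 [-0.1   0.    0.99]
 [ 0.   -1.    0.  ]]
```

View pics/w4.png

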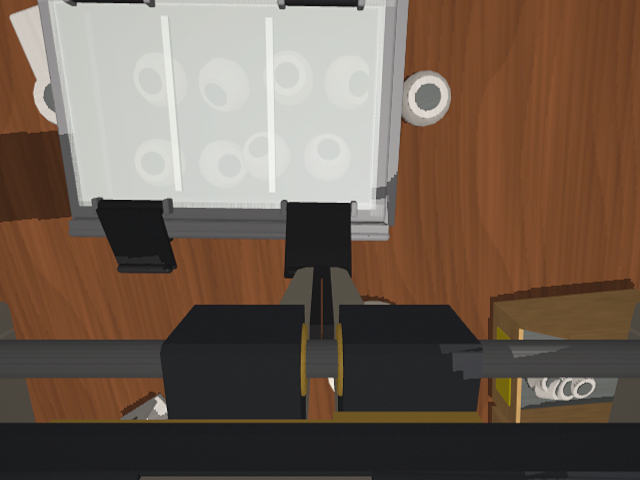

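>>> {"api": "jog_arm", "payload": {
  "increments": [
    [[-1, 8, 0], 0],
    [[0, 8, 0], 0],
    [[0, 4, -3], 0],
    [[0, 4, -3], 0],
    [[0, 4, -3], 0]
  ]
}}

```text
t: 19.55
tool_pos: [0.6239, -0.1724, 0.1471]
ee_rot: [[0.995, -0.0, 0.103], [-0.103, -0.0, 0.995], [-0.0, -1.0, -0.0]]
contact_force: [-0.3, 0.8, 1.1]
width: 0.0002
```

>>> {"api": "jog_arm", "payload": {
  "increments": [
    [[0, 4, -2], 0],
    [[0, 4, -2], 0],
    [[0, 3, -1], 0],
    [[0, 2, 0], 0],
    [[0, 1, 0], 0]
  ]
}}

```text
t: 20.05
tool_pos: [0.6238, -0.1771, 0.1331]
ee_rot: [[0.995, 0.0, 0.103], [-0.103, -0.0, 0.995], [0.0, -1.0, -0.0]]
contact_force: [0.8, -0.6, 0.6]
width: 0.0004
```

```bash
python3 st.py
```

```text
t 20.05 box xy [  59.15 -105.29] z 133.11801351963092 yaw -5.925684092758427 F [ 0.8  -0.65  0.64] q [ 32.12  34.81 -27.11  94.43  18.46  55.23  -7.38]
[[ 0.99  0.    0.1 ]
 [-0.1  -0.    0.99]
 [ 0.   -1.   -0.  ]]
```

>>> {"api": "jog_arm", "payload": {
  "increments": [
    [[0, 0.7, 0], 0],
    [[0, 0.7, 0], 0],
    [[0, 0.6, 0], 0],
    [[0, 0.7, 0], 0]
  ]
}}

```text
t: 20.45
tool_pos: [0.6239, -0.1773, 0.131]
ee_rot: [[0.995, 0.0, 0.103], [-0.103, -0.001, 0.995], [0.001, -1.0, -0.001]]
contact_force: [-0.9, -2.6, 4.5]
width: 0.0005
```

>>> {"api": "jog_arm", "payload": {
  "increments": [
    [[0, 0.7, 0], 0],
    [[0, 0.7, 0], 0],
    [[0, 0.6, 0], 0]
  ]
}}

```text
t: 20.75
tool_pos: [0.6239, -0.1777, 0.1291]
ee_rot: [[0.995, 0.001, 0.104], [-0.104, -0.001, 0.995], [0.001, -1.0, -0.001]]
contact_force: [-1.7, -2.4, 6.0]
width: 0.0006
```

>>> {"api": "jog_arm", "payload": {
  "increments": [
    [[0, 0.7, 0], 0],
    [[0, 0.7, 0], 0],
    [[0, 0.6, 0], 0]
  ]
}}

```text
t: 21.05
tool_pos: [0.624, -0.1775, 0.1269]
ee_rot: [[0.995, 0.001, 0.104], [-0.104, -0.001, 0.995], [0.001, -1.0, -0.001]]
contact_force: [-1.1, -2.9, 5.5]
width: 0.0006
```

>>> {"api": "jog_arm", "payload": {
  "increments": [
    [[0, 0.7, 0], 0],
    [[0, 0.7, 0], 0],
    [[0, 0.6, 0], 0]
  ]
}}

```text
t: 21.35
tool_pos: [0.6236, -0.1766, 0.1241]
ee_rot: [[0.995, -0.0, 0.103], [-0.103, 0.001, 0.995], [-0.0, -1.0, 0.001]]
contact_force: [0.3, -1.4, 1.2]
width: 0.0003
```

>>> {"api": "jog_arm", "payload": {
  "increments": [
    [[0, 0.7, 0], 0],
    [[0, 0.7, 0], 0],
    [[0, 0.6, 0], 0]
  ]
}}

```text
t: 21.65
tool_pos: [0.6234, -0.1762, 0.122]
ee_rot: [[0.995, -0.001, 0.103], [-0.103, 0.001, 0.995], [-0.001, -1.0, 0.001]]
contact_force: [-0.3, 0.5, -0.2]
width: 0.0004
```

>>> {"api": "jog_arm", "payload": {
  "increments": [
    [[0, 0.7, 0], 0],
    [[0, 0.7, 0], 0],
    [[0, 0.6, 0], 0],
    [[0, 0.6, 0], 0],
    [[0, 0.5, 0], 0]
  ]
}}

```text
t: 22.15
tool_pos: [0.6236, -0.177, 0.1194]
ee_rot: [[0.995, -0.0, 0.103], [-0.103, 0.0, 0.995], [-0.0, -1.0, 0.0]]
contact_force: [-0.0, 1.1, 0.1]
width: 0.0007
```

>>> {"api": "jog_arm", "payload": {
  "increments": [
    [[0, 0.5, 0], 0],
    [[0, 0.5, 0], 0],
    [[0, 0.3, 0], 0]
  ]
}}

```text
t: 22.45
tool_pos: [0.6237, -0.177, 0.1181]
ee_rot: [[0.995, -0.0, 0.103], [-0.103, -0.0, 0.995], [-0.0, -1.0, -0.0]]
contact_force: [0.4, -0.8, -0.4]
width: 0.0006
```

>>> {"api": "jog_arm", "payload": {
  "increments": [
    [[0, 0.5, 0], 0],
    [[0, 0.5, 0], 0],
    [[0, 0, 0], 0]
  ]
}}

```text
t: 22.75
tool_pos: [0.6237, -0.177, 0.1172]
ee_rot: [[0.995, 0.0, 0.103], [-0.103, -0.0, 0.995], [0.0, -1.0, -0.0]]
contact_force: [-0.8, -0.2, -0.9]
width: 0.0001
```

>>> {"api": "jog_arm", "payload": {
  "increments": [
    [[0, 0.5, 0], 0],
    [[0, 0.5, 0], 0],
    [[0, 0, 0], 0]
  ]
}}

```text
t: 23.05
tool_pos: [0.6239, -0.177, 0.1167]
ee_rot: [[0.995, 0.0, 0.103], [-0.103, -0.0, 0.995], [0.0, -1.0, -0.0]]
contact_force: [-1.6, -0.7, 5.1]
width: 0.0004
```

>>> {"api": "jog_arm", "payload": {
  "increments": [
    [[0, 0.5, 0], 0],
    [[0, 0.5, 0], 0],
    [[0, 0, 0], 0]
  ]
}}

```text
t: 23.35
tool_pos: [0.624, -0.177, 0.1162]
ee_rot: [[0.995, 0.001, 0.103], [-0.103, -0.001, 0.995], [0.001, -1.0, -0.0]]
contact_force: [-2.6, 0.5, 7.9]
width: 0.0003
```

>>> {"api": "jog_arm", "payload": {
  "increments": [
    [[0, 0.5, 0], 0],
    [[0, 0.5, 0], 0],
    [[0, 0, 0], 0]
  ]
}}

```text
t: 23.65
tool_pos: [0.6242, -0.177, 0.1158]
ee_rot: [[0.995, 0.001, 0.103], [-0.103, -0.001, 0.995], [0.001, -1.0, -0.001]]
contact_force: [-3.0, 0.0, 10.7]
width: 0.0004
```

>>> {"api": "jog_arm", "payload": {
  "increments": [
    [[0, -10, 0], 0],
    [[0, -35, 5], 0],
    [[-10, -15, 15], 0],
    [[-22, 0, 36], 0],
    [[-22, 0, 36], 0]
  ]
}}

```text
t: 24.15
tool_pos: [0.5793, -0.0795, 0.1746]
ee_rot: [[0.994, 0.001, 0.105], [-0.105, -0.0, 0.994], [0.001, -1.0, 0.0]]
contact_force: [0.5, -0.5, 0.1]
width: 0.0008
```

>>> {"api": "jog_arm", "payload": {
  "increments": [
    [[-22, 0, 36], 0],
    [[-22, 0, 36], 0],
    [[-16, 0, 27], 0],
    [[-5, 0, 11], 0],
    [[0, 0, 0], 0]
  ]
}}

```text
t: 24.65
tool_pos: [0.5261, 0.0376, 0.1744]
ee_rot: [[0.995, 0.001, 0.1], [-0.1, 0.0, 0.995], [0.001, -1.0, 0.0]]
contact_force: [1.1, -0.3, 1.0]
width: 0.0006
```

```bash
python3 st.py;python3 - <<'E'
from h import *
m,p,d=cam("wrist");cv2.imwrite("pics/w5.png",p)
E
```

```text
t 24.65 box xy [-61.2   97.51] z 174.43715963380856 yaw -5.750631480525402 F [ 1.13 -0.32  1.03] q [ 19.65  21.78 -33.35 109.47  14.8   52.98 -26.56]
[[ 0.99  0.    0.1 ]
 [-0.1   0.    0.99]
 [ 0.   -1.    0.  ]]
```

View pics/w5.png

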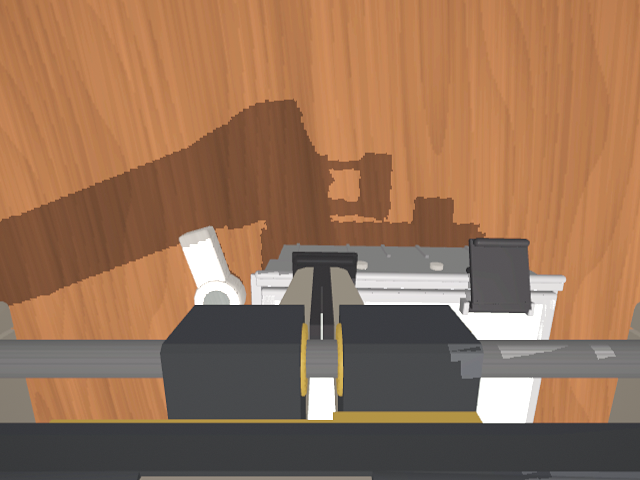

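>>> {"api": "jog_arm", "payload": {
  "increments": [
    [[1, 8, 0], 0],
    [[0, 8, 0], 0],
    [[0, 6, 2], 0],
    [[0, 4, 2], 0],
    [[0, 4, 2], 0]
  ]
}}

```text
t: 25.2
tool_pos: [0.5278, 0.0419, 0.1435]
ee_rot: [[0.995, -0.001, 0.104], [-0.104, -0.0, 0.995], [-0.001, -1.0, -0.0]]
contact_force: [0.3, -0.8, 0.2]
width: 0.0008
```

>>> {"api": "jog_arm", "payload": {
  "increments": [
    [[0, 4, 2], 0],
    [[0, 3, 1], 0],
    [[0, 2, 0], 0],
    [[0, 1, 0], 0],
    [[0, 1, 0], 0]
  ]
}}

```text
t: 25.7
tool_pos: [0.5282, 0.0453, 0.1333]
ee_rot: [[0.995, 0.0, 0.103], [-0.103, 0.0, 0.995], [0.0, -1.0, 0.0]]
contact_force: [-0.7, 0.5, 2.0]
width: 0.0
```

```bash
python3 st.py
```

```text
t 25.7 box xy [-59.9  105.47] z 133.29318954865158 yaw -5.909162483418434 F [-0.74  0.51  2.04] q [ 17.35  25.24 -31.95 111.    17.52  48.52 -29.79]
[[ 0.99  0.    0.1 ]
 [-0.1   0.    0.99]
 [ 0.   -1.    0.  ]]
```

>>> {"api": "jog_arm", "payload": {
  "increments": [
    [[0, 0.7, 0], 0],
    [[0, 0.7, 0], 0],
    [[0, 0.6, 0], 0],
    [[0, 0.7, 0], 0]
  ]
}}

```text
t: 26.1
tool_pos: [0.5283, 0.0456, 0.1308]
ee_rot: [[0.995, 0.001, 0.103], [-0.103, 0.001, 0.995], [0.001, -1.0, 0.001]]
contact_force: [-0.5, 2.1, 3.8]
width: 0.0003
```

>>> {"api": "jog_arm", "payload": {
  "increments": [
    [[0, 0.7, 0], 0],
    [[0, 0.7, 0], 0],
    [[0, 0.6, 0], 0]
  ]
}}

```text
t: 26.4
tool_pos: [0.5285, 0.0458, 0.129]
ee_rot: [[0.995, 0.001, 0.103], [-0.103, 0.001, 0.995], [0.001, -1.0, 0.001]]
contact_force: [-1.0, 3.2, 8.4]
width: 0.0005
```

>>> {"api": "jog_arm", "payload": {
  "increments": [
    [[0, 0.7, 0], 0],
    [[0, 0.7, 0], 0],
    [[0, 0.6, 0], 0]
  ]
}}

```text
t: 26.7
tool_pos: [0.5286, 0.0456, 0.127]
ee_rot: [[0.995, 0.001, 0.103], [-0.103, 0.0, 0.995], [0.001, -1.0, 0.0]]
contact_force: [-0.0, 1.4, 3.0]
width: 0.0004
```

>>> {"api": "jog_arm", "payload": {
  "increments": [
    [[0, 0.7, 0], 0],
    [[0, 0.7, 0], 0],
    [[0, 0.6, 0], 0]
  ]
}}

```text
t: 27.0
tool_pos: [0.5277, 0.0443, 0.124]
ee_rot: [[0.995, -0.001, 0.103], [-0.103, -0.001, 0.995], [-0.001, -1.0, -0.001]]
contact_force: [-1.1, 0.2, 0.1]
width: 0.0005
```

>>> {"api": "jog_arm", "payload": {
  "increments": [
    [[0, 0.7, 0], 0],
    [[0, 0.7, 0], 0],
    [[0, 0.6, 0], 0]
  ]
}}

```text
t: 27.3
tool_pos: [0.5277, 0.0444, 0.1223]
ee_rot: [[0.995, -0.001, 0.104], [-0.104, -0.001, 0.995], [-0.001, -1.0, -0.001]]
contact_force: [-1.2, -1.4, 4.9]
width: 0.0
```

```bash
python3 st.py;python3 - <<'E'
from h import *
m,p,d=cam("scene");cv2.imwrite("pics/s6.png",cv2.resize(p[150:330,200:410],None,fx=3,fy=3))
E
```

```text
t 27.3 box xy [-60.31 104.46] z 122.34343519227887 yaw -5.952411103704918 F [-1.16 -1.43  4.93] q [ 16.96  26.12 -31.47 111.45  18.25  47.4  -30.38]
[[ 0.99 -0.    0.1 ]
 [-0.1  -0.    0.99]
 [-0.   -1.   -0.  ]]
```

View pics/s6.png

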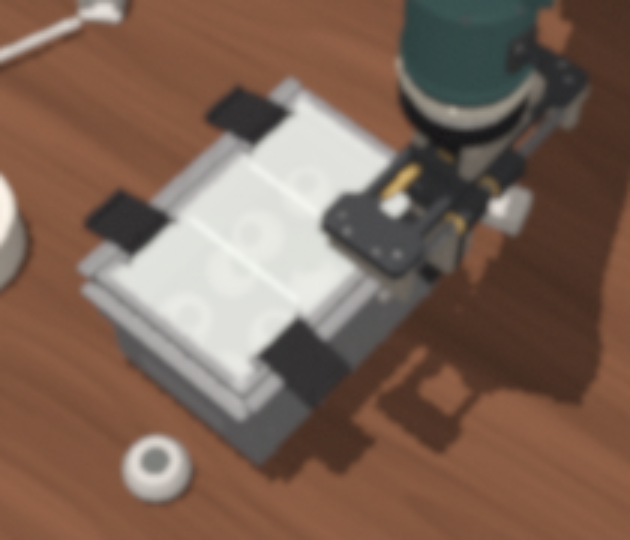

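>>> {"api": "jog_arm", "payload": {
  "increments": [
    [[0, 0.4, 0], 0],
    [[0, 0.4, 0], 0],
    [[0, 0, 0], 0]
  ]
}}

```text
t: 27.65
tool_pos: [0.528, 0.0451, 0.1215]
ee_rot: [[0.995, -0.0, 0.103], [-0.103, 0.0, 0.995], [-0.0, -1.0, 0.0]]
contact_force: [-0.2, -0.3, -0.5]
width: 0.0006
```

>>> {"api": "jog_arm", "payload": {
  "increments": [
    [[0, 0.4, 0], 0],
    [[0, 0.4, 0], 0],
    [[0, 0, 0], 0]
  ]
}}

```text
t: 27.95
tool_pos: [0.5281, 0.0451, 0.1208]
ee_rot: [[0.995, -0.0, 0.103], [-0.103, 0.0, 0.995], [-0.0, -1.0, 0.0]]
contact_force: [-0.2, 0.5, -0.4]
width: 0.0005
```

Just a transient; the clip has snapped. Continuing to the stop.

>>> {"api": "jog_arm", "payload": {
  "increments": [
    [[0, 0.7, 0], 0],
    [[0, 0.7, 0], 0],
    [[0, 0.6, 0], 0],
    [[0, 0.5, 0], 0],
    [[0, 0.5, 0], 0]
  ]
}}

```text
t: 28.45
tool_pos: [0.528, 0.045, 0.1178]
ee_rot: [[0.995, -0.0, 0.103], [-0.103, -0.0, 0.995], [-0.0, -1.0, -0.0]]
contact_force: [-0.6, -0.6, 0.5]
width: 0.0011
```

>>> {"api": "jog_arm", "payload": {
  "increments": [
    [[0, 0.5, 0], 0],
    [[0, 0.5, 0], 0],
    [[0, 0, 0], 0]
  ]
}}

```text
t: 28.75
tool_pos: [0.5281, 0.045, 0.117]
ee_rot: [[0.995, 0.0, 0.103], [-0.103, -0.0, 0.995], [0.0, -1.0, -0.0]]
contact_force: [-1.7, 0.1, 3.3]
width: 0.0004
```

>>> {"api": "jog_arm", "payload": {
  "increments": [
    [[0, 0.5, 0], 0],
    [[0, 0.3, 0], 0],
    [[0, 0, 0], 0]
  ]
}}

```text
t: 29.05
tool_pos: [0.5283, 0.0451, 0.1166]
ee_rot: [[0.995, 0.0, 0.103], [-0.103, -0.0, 0.995], [0.0, -1.0, -0.0]]
contact_force: [-3.0, -1.4, 7.4]
width: 0.0003
```

>>> {"api": "jog_arm", "payload": {
  "increments": [
    [[0, 0.5, 0], 0],
    [[0, 0.5, 0], 0],
    [[0, 0, 0], 0]
  ]
}}

```text
t: 29.35
tool_pos: [0.5283, 0.0451, 0.1162]
ee_rot: [[0.995, 0.001, 0.103], [-0.103, -0.001, 0.995], [0.001, -1.0, -0.001]]
contact_force: [-3.6, -0.6, 10.9]
width: 0.0003
```

>>> {"api": "jog_arm", "payload": {
  "increments": [
    [[0, -10, 0], 0],
    [[0, -40, 0], 0],
    [[0, -50, 0], 0],
    [[-20, -40, -20], 0],
    [[-50, -5, 0], 0]
  ]
}}

```text
t: 29.85
tool_pos: [0.4611, 0.0311, 0.2645]
ee_rot: [[0.994, 0.01, 0.107], [-0.107, 0.001, 0.994], [0.01, -1.0, 0.002]]
contact_force: [-0.5, 0.3, 0.6]
width: 0.0004
```

>>> {"api": "jog_arm", "payload": {
  "increments": [
    [[-30, 0, 30], 0],
    [[-10, 0, 40], 0],
    [[0, 0, 40], 0],
    [[0, 0, 20], 0],
    [[0, 0, 0], 0]
  ]
}}

```text
t: 30.35
tool_pos: [0.4299, 0.1689, 0.2604]
ee_rot: [[0.995, 0.001, 0.098], [-0.098, 0.002, 0.995], [0.0, -1.0, 0.002]]
contact_force: [-0.1, 0.3, 1.1]
width: 0.0004
```

```bash
python3 - <<'E'
from h import *
np.set_printoptions(precision=1,suppress=True,linewidth=180)
a=np.radians(-6.2);R=np.array([[np.cos(a),-np.sin(a)],[np.sin(a),np.cos(a)]])
m,p,d=cam("top");cv2.imwrite("pics/t7.png",p)
W=world(m,d)*1000
M=np.zeros(d.shape,bool);M[185:290,280:390]=1;M&=(W[...,2]>117)&(W[...,2]<130)&(p.max(-1)>80)
B=W.copy();B[...,:2]=(W[...,:2]-[576.4,-66])@R
for sx in(60,-60):
  for sy in(1,-1):
    print(sx,sy,[round(float(np.median(B[(abs(B[...,0]-sx)<14)&(abs(B[...,1]*sy-y)<3)&(B[...,2]>60)&(B[...,2]<250)][:,2])),1) for y in(40,66,74,82,90,98,106)])
for sx in(-90,0,90): print([round(float(np.median(B[(abs(B[...,0]-sx)<6)&(abs(B[...,1]-y)<6)&(B[...,2]>60)&(B[...,2]<250)][:,2])),1) for y in(-40,0,40)])
m,p2,d=cam("scene");cv2.imwrite("pics/s7.png",cv2.resize(p2[120:330,150:430],None,fx=2.8,fy=2.8))
cv2.imwrite("pics/cmp.png",np.hstack([cv2.resize(np.load("top0.npz")["p"][160:330,270:480],None,fx=1.85,fy=1.85),cv2.resize(p[160:330,270:480],None,fx=1.85,fy=1.85)]))
E
python3 st.py
```

```text
60 1 [117.7, 124.7, 122.0, 120.1, 116.5, 113.1, 116.5]
60 -1 [117.1, 126.0, 123.6, 120.9, 117.5, 112.8, 116.4]
-60 1 [117.0, 126.1, 123.2, 120.3, 117.3, 113.7, 115.5]
-60 -1 [117.3, 126.0, 122.4, 119.5, 117.3, 113.7, 115.9]
[118.0, 117.9, 116.5]
[117.3, 117.1, 116.2]
[116.6, 117.3, 116.6]
t 30.45 box xy [-170.48  214.28] z 259.81589945065093 yaw -5.88778995478867 F [ 0.52 -0.99 -0.25] q [ 14.65   9.76 -43.47 112.08   7.66  61.07 -38.02]
[[ 0.99 -0.    0.1 ]
 [-0.1  -0.    0.99]
 [-0.   -1.   -0.  ]]
```

View pics/cmp.png

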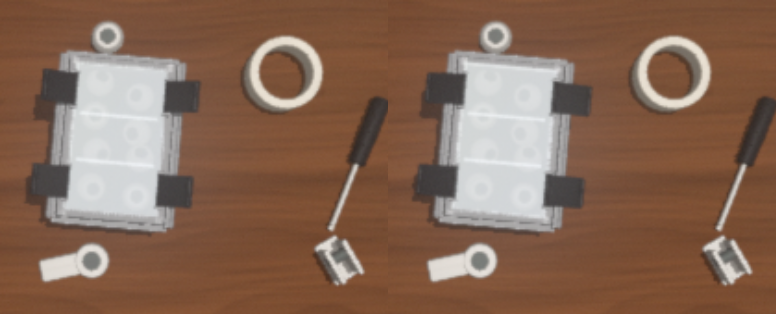

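View pics/s7.png

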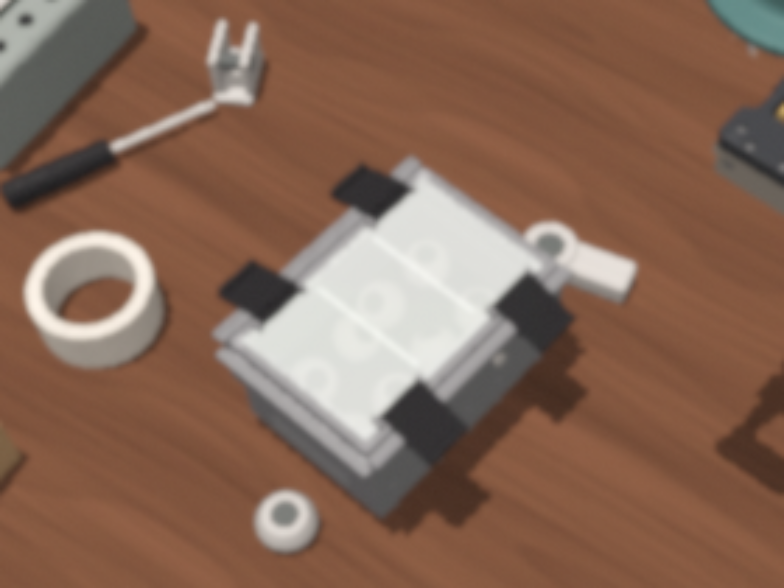

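```bash
python3 -c "
from cell import robot; print(robot.close_job(), robot.get_state()['t'])"
```

```text
the job is handed in; nothing more can be done
the job is handed in; nothing more can be done
```

The box is closed. The lid is pressed home, the clips were snapped down in the order a, c, d, b, and I handed the job in at about 30.5 s.

- **Lid:** it slid down about 5.6 mm at 9–10 N and then met the firm gasket. I stopped at 18.8 N down (about 20 N in total), the highest force I read during the job.
- **Clips:** each one snapped through at 6–9 N. I then pressed each on to its hard stop at 11–13 N.
- **Last checks:** in the depth picture all four tongues have the same shut slope, about 0.37 rad, and their rib crests agree within about 1 mm. The lid is level to about 2 mm, within camera noise, and sits about 1 mm lower than after pressing. That fits the clips pulling it into the gasket. Before-and-after pictures of the box and the parts near it show no movement. I did not compare the hitch pin and bolt that way, but the arm never went near them. The arm is clear of everything.
- **One odd reading:** clip b gave a brief 5 N after it had snapped. It was gone on the next step, and that clip checked out shut like the others.

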